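# Stand the storage tin on the dispensary scale and weigh it

### The job

Tumble the lying green tin forward over the edge of the wooden ledge so that it stands upright on its dark base on the scale's black plate, then slide it fully home, flush against the red back stop. With the tin standing there, press the round green button on the grey console all the way down and let it go. Do not bump the lamp bar above the scale, and leave everything else on the counter where it is.

Things in the scene. Friction and masses are not known exactly. Their poses are not given: they have to be found in the camera images.
- station: weighing station, fixed. Origin: on the counter straight under the lip (scale-side edge) of its wooden ledge, mid-width; x points from the ledge to the scale (to the robot's left and ahead), y sideways, roughly towards the robot, z up. In its frame, mm: ledge x -170 to 0, y -135 to 135, top z 75; black scale plate x 0 to 189, y -100 to 100, top z 38. Friction about 0.6.
- step_lip (a point): middle of the ledge's lip: station x 0, y 0, z 75 mm (37 above the plate). The tin goes over this edge.
- stop_face (a point): middle of the foot of the red back stop's face: station x 190, y 0, z 38 mm; the stop is 200 wide (along y) and 60 high above the plate. A tin standing home has the middle of its base 50 mm in front of this face, at station x 140; push it no higher than about 60 above the plate, or it may tip; it slides at 2 to 5 N.
- lamp: white lamp bar fixed over the station (same origin and axes as the station): x 20 to 75, y -170 to 90, underside at z 294 mm, top at z 323, on one 18 mm post at x 47, y -157. A tool held upright cannot push beneath it: lean the tool 35 to 45 degrees, its tip leading towards the stop, its wrist back over the ledge.
- tin: sealed green square tin, 140 mm long, 100 x 100 across (too wide to grip), 0.35 to 0.7 kg, brass lid at one end, dark base at the other. Starts lying on the ledge, base end out over the lip. Origin: middle of the side it lies on at the start; x runs lengthwise to the base (base face x 70, lid face x -70 mm), z to the opposite side (z 100). Standing, x points straight down.
- tin_base (a point): middle of the tin's dark base face. Pushed over the lip until its middle passes it, the tin tips about 35 degrees nose down and (pushed slowly) rests on the lip and the lower edge of its base. Pushed on at the lid it turns about that edge, which stays put or slides a little, and past about 55 degrees it drops onto its base.
- tin_lid (a point): middle of the tin's brass lid face, 140 mm from the base; its centre of mass is half way between
- console: grey console 120 x 100 x 45 mm with the button on top, fixed, on the robot's left or right; origin: middle of its underside
- button_top (a point): centre of the top of the round green button, 40 mm across, 18 mm above the console's top (63 mm above the counter)
- button (a joint): travel of the button in m: 0 up, 0.006 fully down (5 N), springs back; it counts as pressed beyond 0.0045
- printer: white slip printer, 120 x 100 x 75 mm plus a 35 mm paper slip, fixed, on the other side from the console; origin: middle of its underside
- pill_jar: bystander: small amber jar with a white cap, 40 mm across, 60 mm tall, standing on the station's ledge beside the tin; origin: middle of its underside
- ginger_jar: bystander: blue ceramic jar, 80 across, 120 mm tall; origin: middle of its underside
- mortar: bystander: white ceramic bowl, 110 across, 70 mm tall; origin: middle of its underside
- carton: bystander: brown carton 60 x 110 x 50 mm; origin: middle of its underside
- mug: bystander: white mug, 80 across, 90 mm tall; origin: middle of its underside
- weight: bystander: brass weight, 44 across, 62 mm tall; origin: middle of its underside
Things that resemble listed ones, but are neither listed nor needed, are in the scene too. Leave any turquoise look-alike of the console alone.

How it is judged (in metres and radians):
On the way, in this order (a step that is already met when the one before it is completed fails the run):
1. the tin stands upright on its base on the plate, flush against the back stop (angle between tin's own x axis and vertical above 3.05 rad and x of tin_base in the frame of station between 0.134 and 0.146 m and y of tin_base in the frame of station between -0.05 and 0.05 m and z of tin_base in the frame of station below 0.044 m and angle between the y axis of tin and the y axis of station, either way round below 0.08 rad and linear speed of tin below 0.03 m/s), for 0.2 s.
2. the button is pressed all the way down while the tin stands there (all of step 1 and value of joint button above 0.0045 m), for 0.05 s.
At the end, for the whole second after the job is handed in: the tin stands on its base (within 5 degrees of upright) at rest on the scale plate, its base centre within 6 mm of touching the back stop and within 50 mm of the middle line, square to the stop within 4.5 degrees; the button has been pressed beyond 4.5 mm with the tin there and is up again (all of step 1 and value of joint button below 0.002 m).
It fails at once if the lamp bar is bumped (over 10 N by the robot) (contact force between any of the arm, the fingers and lamp above 10 N).
It fails at once if a bystander (jar, bowl, carton, mug or weight) is moved more than 30 mm (distance of any of pill_jar, ginger_jar, mortar, carton, mug, weight from where it was at the start of the episode above 0.03 m).
It also fails if it takes over 59 s, if anything falls off the work surface, if the arm or the gripper's body presses on something with over 40 N, if the wrist force passes 120 N, or if a joint passes its speed limit or range.

### The arm

A 6-joint arm with a two-finger parallel gripper is mounted at the origin on the work surface. World frame = base frame: x ahead of the robot, y to its left, z up, the work surface at z = 0. Lengths are in mm, angles in degrees, forces in N, time in s.
With the tool pointing down it reaches from about 350 to 850 mm from the base axis. Payload 8.1 kg.
Tool frame: the origin (TCP) lies at the very end of the fingers, on their centre line; the grasp point (between the pads) lies 19 mm behind it; z points along the fingers, y is the line along which they close (so a half turn about z gives the same grasp; the last joint's range is limited). The gripper opens to 85 mm and grips with 20 to 120 N. Pads are 22 mm wide; open, the fingers measure 114 mm over their backs; the gripper's body (76 mm by 85 mm) begins 54 mm behind the grasp point. The pads swing forward as they close: fully open they stand 13 mm farther back than shut.
Start: joints at [58.648, 7.471, 85.268, -0, 87.261, -4.893], TCP at [267.316, 537.166, 206.792] pointing down, gripper open.
Joint ranges: [-169.43, 169.43], [-51.17, 129.36], [1.28, 143.12], [-76.62, 256.62], [0, 156.53], [-152.29, 152.29]. Speed limits (degrees/s): [136.94, 136.94, 159.86, 180, 180, 180].

### API

Orientations are given as [roll, pitch, yaw] about the fixed x, y, z axes, in that order (R = Rz(yaw) Ry(pitch) Rx(roll)).
In Python, from bench import sense, eyes, job, models gives the robot as it stands. The module is installed in compiled form; this text tells all that it offers.
- The arm moves only by the tool apply_moves, never from a script. Its argument "rows" is a list of rows, each a list of 6 numbers: the shift along the tool's x, y, z in mm, then the turn, a rotation vector about the tool's x, y, z in rad. In form: [[dx, dy, dz, rx, ry, rz], ...]. A call has exactly 5 rows; each row shifts and turns the commanded pose from where the row before left it, along the tool's axes as they then stand; what a row does not reach is not made up. A row lasts 1/8 s, in which the tool goes at most 62.5 mm and 10.7 degrees, less where a joint would pass 70% of its speed; a pose out of reach is approached as far as the arm can. A call is refused whole if a number of a shift passes 62.5 or a number of a turn 0.188, either way. A call with a gripper value outside its range is refused whole. "fingers" is the finger opening in mm, from 0 to 85.4, set as the call begins (left out, the last holds). The fingers move at their own pace and stop on an object; "grip_force" is the grip in N (left out, the last holds). Time passes only in rows, so rows that do not move let the fingers close, or fill a call up. It gives the time, the measured TCP pose, the force, the opening and the grip force at its end, in the units of the state.
- sense(): the state, without advancing time (a new reading comes with each control period).
- eyes.snapshot(name): name is "scene" or "top" or "wrist"; returns (picture, depth): 400x640x3 uint8, red, green, blue; 400x640 float32, mm along the optical axis (not along the pixel's ray), 0 where there is no reading.
- eyes.get_calibration(name): a dict with "intrinsics" (3x3 intrinsics, pixels), "R" (3x3) and "t" (3): a world point X has camera coordinates R X + t; the wrist camera has in their place "mount" (4x4, takes a point from camera to tool coordinates, whose origin is the TCP and whose axes are the flange's). Camera axes: x right, y down, z forward; pixel columns grow to the right and rows downward; lengths in mm; the calibration is good to about 2 mm. A picture is of the moment at which its call begins: read the wrist's pose just before it. get_calibration takes no time and is no camera call.
- job.hand_in(): hands the job in; it is judged then, once.
Trained networks look in the newest picture that a camera, given by its name, has taken for a name from the list of things; names that differ only in an ending like _2 or _b are one class to them, and where a whole thing is asked for, a point or a joint stands for the part that bears it (a point fixed in the world has none). Each returns a list of dicts, best first, with "confidence" (0 to 1); they miss things now and then, are a little off and sometimes report something else, mostly with a low value. They report only what shows in the picture. A call takes as long as a camera call. They do not tell look-alikes from the thing itself.
- models.boxes_of(name, camera): "xyz" ([x, y, z] in mm, in world coordinates, good to about 4 mm: the middle of the surface that is visible of it).
- models.cut_out(name, camera): "pixels" (400x640 bool, what is visible of it).
- models.place_of(name, camera): "xyz" ([x, y, z] in mm, in world coordinates, good to about 4 mm: a listed point, or the origin of a listed thing).
The state is a dict: "time": time; "joint_pos": joint angles; "qd": joint speeds; "joint_efforts": joint torques, N m; "tool_pos": TCP position; "tcp_rot": TCP orientation; "ft_force": force on the tool from outside, world axes, zero at the start; "wrist_torque": the same for the moment, N m; "finger_gap": finger opening in mm; "grip_force": force on a finger pad.
Only numpy, scipy, OpenCV 4.12 (cv2) and the standard library are available. Lean on these libraries where they do the work, as an engineer would, in place of code of your own. Each camera call takes 0.05 s, during which the arm holds its last target. There are 200 camera calls.

## Working session

There is one attempt and no reset: what is moved stays moved. The work goes in short steps, Python scripts to look and compute and a tool call to move; the robot and the scene stay as the last step left them, time stands still between calls to the robot, and variables do not carry over. Pictures are saved under pics/ and viewed, at most 10 in all, crops included, and the job is handed in when it is done.

Besides the shell and the picture viewer there is one more tool, called after "Emit:" in YAML: its name, and indented under it one key for each argument. apply_moves: Moves the arm, as the interface text tells. Its arguments: {"type":"object","properties":{"rows":{"type":"array"},"fingers":{"type":"number"},"grip_force":{"type":"number"}},"required":["rows"]}

```bash
mkdir -p pics; cat > h.py <<'E'
import numpy as np, cv2
from bench import sense, eyes, job, models
from scipy.spatial.transform import Rotation as Ro
def snap(n,f=None):
    p,d=eyes.snapshot(n)
    if f: cv2.imwrite('pics/'+f+'.png',p[:,:,::-1])
    return p,d
def cloud(n,d):
    c=eyes.get_calibration(n);K=c["intrinsics"];v,u=np.mgrid[:400,:640]
    P=np.stack([(u-K[0][2])/K[0][0]*d,(v-K[1][2])/K[1][1]*d,d],-1)
    return (P-np.array(c["t"]))@np.array(c["R"])
E
python3 - <<'E'
from h import *
print(sense())
for n in("scene","top"):
    p,d=snap(n,n+'0'); W=cloud(n,d); np.save(n+'W.npy',W)
    print(n,np.array(eyes.get_calibration(n)["t"]),np.array(eyes.get_calibration(n)["R"]).round(2).tolist())
    for k in ("step_lip","stop_face","tin_base","tin_lid","tin","button_top","station","lamp","pill_jar","printer"):
        print(k,[(round(r["confidence"],2),np.round(r["xyz"]).tolist()) for r in models.place_of(k,n)[:3]])
print(sense()["time"])
E
```

```text
{'time': 0.0, 'joint_pos': array([ 5.86472717e+01,  7.51503658e+00,  8.53292506e+01,  1.31663707e-03,
        8.72615614e+01, -4.89283115e+00]), 'qd': array([-0.03060983,  0.01818159, -0.00113587,  0.0225567 , -0.02112454,
        0.09249723]), 'joint_efforts': array([ 1.64413694e-03, -5.69396245e+01, -5.00552237e+01, -2.67085170e-04,
        1.47448678e-02, -3.05989192e-05]), 'tool_pos': array([267.00298329, 536.65468295, 205.74549453]), 'tcp_rot': array([-1.79894649e+02, -1.03382818e-02,  1.53540029e+02]), 'ft_force': array([ 0.3326709 , -0.02506248,  0.03736084]), 'wrist_torque': array([-0.00413724, -0.00789096, -0.03084652]), 'grip_force': 0.0, 'finger_gap': 85.60435526440043}
scene [-138.75611812 -283.39608762 1522.66362381] [[0.29, 0.96, 0.0], [0.76, -0.23, -0.61], [-0.59, 0.18, -0.79]]
step_lip []
stop_face [(0.67, [594.0, 259.0, 36.0]), (0.46, [690.0, 333.0, 1.0])]
tin_base [(0.27, [635.0, -476.0, 1.0])]
tin_lid [(0.73, [502.0, -29.0, 126.0])]
tin [(0.63, [521.0, 36.0, 71.0])]
button_top [(0.63, [433.0, 394.0, 70.0]), (0.52, [203.0, 316.0, 68.0])]
station [(0.93, [544.0, 78.0
[... 165 characters left out ...]
.0, -400.0, -2.0])]
top [  -3.70741369  483.47361879 1666.34390113] [[0.03, -1.0, 0.0], [-0.98, -0.03, -0.17], [0.17, 0.0, -0.99]]
step_lip [(0.81, [542.0, 78.0, 82.0])]
stop_face [(0.69, [591.0, 258.0, 41.0]), (0.59, [438.0, 394.0, 68.0])]
tin_base [(0.93, [534.0, 105.0, 125.0]), (0.31, [358.0, 352.0, 0.0])]
tin_lid [(0.9, [500.0, -32.0, 129.0]), (0.7, [460.0, 392.0, 1.0])]
tin [(0.62, [437.0, 396.0, 69.0]), (0.56, [519.0, 38.0, 75.0])]
button_top [(0.69, [628.0, -17.0, 76.0]), (0.62, [439.0, 394.0, 70.0]), (0.38, [205.0, 315.0, 69.0])]
station [(0.77, [543.0, 81.0, 2.0])]
lamp [(0.58, [459.0, 392.0, -2.0])]
pill_jar [(0.64, [625.0, -18.0, 73.0])]
printer [(0.88, [519.0, -398.0, -3.0])]
1.1
```

```bash
python3 - <<'E'
import cv2,numpy as np
a=cv2.imread('pics/scene0.png');b=cv2.imread('pics/top0.png')
cv2.imwrite('pics/both.png',np.vstack([a,b])[:, :] if 0 else cv2.resize(np.vstack([a,b]),(480,600)))
E
```

```text
(no output)
```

View pics/scene0.png

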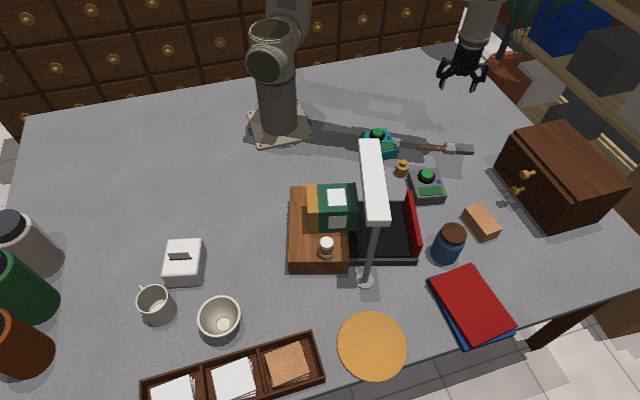

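View pics/top0.png

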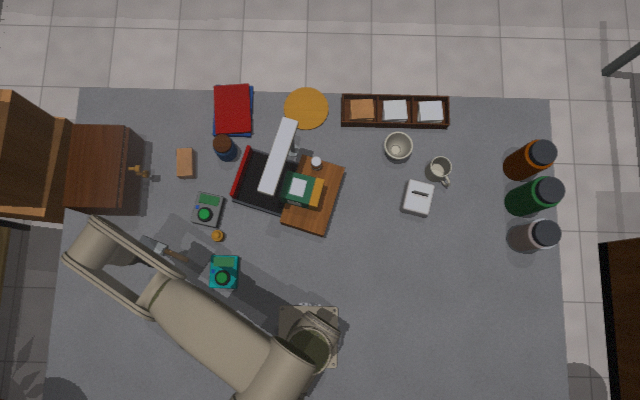

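The scene view shows the tin (330,205) lying with its lid toward the left, and the lamp bar over the plate at (373,180). The grey console's button is at (428,176) and the turquoise look-alike is at (378,140). In the top view the station is at (285,190) and the grey button at (205,214). Next I'll refine the station and tin poses from depth.

```bash
python3 - <<'E'
from h import *
P=cv2.imread('pics/top0.png')[:,:,::-1].astype(int)
for n in("top","scene"):
    W=np.load(n+'W.npy'); P=cv2.imread(f'pics/{n}0.png')[:,:,::-1].astype(int)
    near=np.hypot(W[...,0]-545,W[...,1]-90)<260
    def rect(m,k):
        q=W[m][:,:2].astype(np.float32); r=cv2.minAreaRect(q); print(n,k,len(q),np.round(r[0],1),np.round(r[1],1),round(r[2],1),"z",np.median(W[m][:,2]).round(1),np.round(cv2.boxPoints(r)).tolist())
    def clean(m): 
        m=cv2.morphologyEx(m.astype(np.uint8),cv2.MORPH_OPEN,np.ones((3,3))); c,l,s,_=cv2.connectedComponentsWithStats(m); return l==1+np.argmax(s[1:,4])
    Z=W[...,2]
    rect(clean(near&(abs(Z-175)<10)),'tintop')
    rect(clean(near&(abs(Z-75)<9)),'ledge')
    rect(clean(near&(abs(Z-320)<12)),'lamp')
    red=near&(P[...,0]>90)&(P[...,0]>2.5*P[...,1])&(Z>85)&(Z<110)
    rect(clean(red),'stop')
    R=np.hypot(W[...,0]-437,W[...,1]-395)<60
    g=R&(P[...,1]>1.4*P[...,0])&(P[...,1]>1.3*P[...,2])&(abs(Z-63)<8)
    print('button',W[clean(g)].mean(0))
E
```

```text
top tintop 1123 [519.7  35.3] [141.6 101.5] 76.9 z 175.2 [[454.0, -22.0], [553.0, -45.0], [585.0, 93.0], [486.0, 116.0]]
top ledge 2080 [519.2  -5.5] [171.1 271.6] 73.7 z 75.0 [[365.0, -50.0], [626.0, -126.0], [674.0, 39.0], [413.0, 115.0]]
top lamp 1374 [593.5 109.8] [ 57.3 260.3] 73.2 z 322.5 [[461.0, 120.0], [710.0, 45.0], [726.0, 100.0], [477.0, 175.0]]
top stop 181 [597.5 265.2] [ 15.5 192.9] 74.3 z 97.4 [[503.0, 284.0], [688.0, 232.0], [692.0, 246.0], [507.0, 299.0]]
button [422.97807191 387.86171765  65.37167271]
scene tintop 1541 [520.7  36.9] [141.1 104.7] 76.5 z 174.0 [[453.0, -20.0], [555.0, -44.0], [588.0, 93.0], [486.0, 118.0]]
scene ledge 2455 [518.9  -3.9] [171.3 272.1] 73.9 z 73.9 [[364.0, -48.0], [626.0, -124.0], [673.0, 41.0], [412.0, 116.0]]
scene lamp 2023 [595.1 111.2] [ 55.7 261.3] 73.8 z 321.7 [[462.0, 121.0], [713.0, 48.0], [728.0, 101.0], [477.0, 174.0]]
scene stop 261 [598.7 265.1] [ 14.3 195.7] 73.3 z 96.8 [[503.0, 286.0], [690.0, 230.0], [694.0, 244.0], [507.0, 300.0]]
button [437.8417216  392.82851301  64.64825671]
```

```bash
cat >> h.py <<'E'
yaw=np.radians(73.7);u=np.array([np.cos(yaw),np.sin(yaw),0]);v=np.array([-u[1],u[0],0]);z=np.array([0,0,1.]);L=np.array([542.9,76.9,0])
def st(x,y,h): return L+x*u+y*v+h*z
def rot(lean):
    a=np.radians(lean); tz=np.sin(a)*u-np.cos(a)*z; ty=-v; return np.stack([np.cross(ty,tz),ty,tz],1)
def inst(p): d=np.array(p)-L; return np.array([d@u,d@v,d[2]]).round(1)
def plan(way,start=None):
    """way: list of (pos,R,nrows)"""
    s=sense()
    p,R=(s["tool_pos"],Ro.from_euler('xyz',s["tcp_rot"],degrees=True).as_matrix()) if start is None else start
    out=[]
    for q,T,n in way:
        dp=(q-p)/n; w=Ro.from_matrix(R.T@T).as_rotvec()/n
        for i in range(n):
            out.append([*np.round(R.T@dp,1),*np.round(w,3)]); R=R@Ro.from_rotvec(w).as_matrix()
        p,R=q,T
    for i in range(0,len(out),5): print([[float(a) for a in r] for r in out[i:i+5]])
def show():
    s=sense(); print(s["time"],"st",inst(s["tool_pos"]),"rpy",s["tcp_rot"].round(1),"J",s["joint_pos"].round(1),"F",s["ft_force"].round(1),s["finger_gap"].round(1))
E
python3 - <<'E'
from h import *
p=sense()["tool_pos"]
plan([(np.array([267,537,390]),rot(0),5),(np.array([420,120,400]),rot(0),8),(st(-185,8,400),rot(0),7)] if 0 else [(np.array([267,500,390]),Ro.from_euler('xyz',[180,0,128],degrees=True).as_matrix(),5),(np.array([410,130,400]),rot(0),8),(st(-185,8,380),rot(0),7)])
E
```

```text
[[-3.3, -6.7, -36.6, 0.0, -0.0, 0.089], [-3.8, -6.4, -36.6, 0.0, -0.0, 0.089], [-4.4, -6.0, -36.6, 0.0, -0.0, 0.089], [-4.9, -5.6, -36.6, 0.0, -0.0, 0.089], [-5.4, -5.1, -36.6, 0.0, -0.0, 0.089]]
[[-47.5, -14.4, -1.3, 0.0, -0.0, 0.118], [-48.8, -8.7, -1.3, 0.0, -0.0, 0.118], [-49.5, -2.8, -1.3, 0.0, -0.0, 0.118], [-49.5, 3.0, -1.2, 0.0, -0.0, 0.118], [-48.8, 8.8, -1.2, 0.0, -0.0, 0.118]]
[[-47.4, 14.6, -1.2, 0.0, -0.0, 0.118], [-45.3, 20.1, -1.2, 0.0, -0.0, 0.118], [-42.7, 25.3, -1.2, 0.0, -0.0, 0.118], [-28.4, 19.2, 2.9, 0.0, 0.0, 0.0], [-28.4, 19.2, 2.9, 0.0, 0.0, 0.0]]
[[-28.4, 19.2, 2.9, 0.0, 0.0, 0.0], [-28.4, 19.2, 2.9, 0.0, 0.0, 0.0], [-28.4, 19.2, 2.9, 0.0, 0.0, 0.0], [-28.4, 19.2, 2.9, 0.0, 0.0, 0.0], [-28.4, 19.2, 2.9, 0.0, 0.0, 0.0]]
```

Emit:
apply_moves:
  rows:
    - [-3.3, -6.7, -36.6, 0, 0, 0.089]
    - [-3.8, -6.4, -36.6, 0, 0, 0.089]
    - [-4.4, -6, -36.6, 0, 0, 0.089]
    - [-4.9, -5.6, -36.6, 0, 0, 0.089]
    - [-5.4, -5.1, -36.6, 0, 0, 0.089]
  fingers: 50

```text
time: 1.72
tool_pos: [267.0, 499.6, 391.1]
tcp_rot: [180.0, -0.0, 127.9]
ft_force: [0.1, -0.3, -1.0]
finger_gap: 50.0
grip_force: 0.0
```

Emit:
apply_moves:
  rows:
    - [-47.5, -14.4, -1.3, 0, 0, 0.118]
    - [-48.8, -8.7, -1.3, 0, 0, 0.118]
    - [-49.5, -2.8, -1.3, 0, 0, 0.118]
    - [-49.5, 3, -1.2, 0, 0, 0.118]
    - [-48.8, 8.8, -1.2, 0, 0, 0.118]

```text
time: 2.35
tool_pos: [357.1, 267.3, 396.3]
tcp_rot: [180.0, -0.0, 94.0]
ft_force: [1.7, -0.2, 0.5]
finger_gap: 50.3
grip_force: 0.0
```

Emit:
apply_moves:
  rows:
    - [-47.4, 14.6, -1.2, 0, 0, 0.118]
    - [-45.3, 20.1, -1.2, 0, 0, 0.118]
    - [-42.7, 25.3, -1.2, 0, 0, 0.118]
    - [-28.4, 19.2, 2.9, 0, 0, 0]
    - [-28.4, 19.2, 2.9, 0, 0, 0]

```text
time: 2.98
tool_pos: [432.5, 63.7, 394.0]
tcp_rot: [180.0, -0.0, 73.9]
ft_force: [0.3, 0.7, 0.5]
finger_gap: 50.2
grip_force: 0.0
```

Emit:
apply_moves:
  rows:
    - [-28.4, 19.2, 2.9, 0, 0, 0]
    - [-28.4, 19.2, 2.9, 0, 0, 0]
    - [-28.4, 19.2, 2.9, 0, 0, 0]
    - [-28.4, 19.2, 2.9, 0, 0, 0]
    - [-28.4, 19.2, 2.9, 0, 0, 0]

```text
time: 3.6
tool_pos: [485.5, -99.1, 379.4]
tcp_rot: [180.0, -0.0, 74.0]
ft_force: [0.1, 0.0, -0.7]
finger_gap: 49.8
grip_force: 0.0
```

```bash
python3 - <<'E'
from h import *
show()
plan([(st(-170,8,250),rot(40),5),(st(-148,8,140),rot(40),5)])
E
```

```text
Traceback (most recent call last):
  File "h.py", line 29, in show
    s=sense(); print(s["time"],"st",inst(s["tool_pos"]),"rpy",s["tcp_rot"].round(1),"J",s["joint_pos"].round(1),"F",s["ft_force"].round(1),s["finger_gap"].round(1))
                                                                                                                                           ^^^^^^^^^^^^^^^^^^^^^
AttributeError: 'float' object has no attribute 'round'
```

```bash
sed -i 's/s\["finger_gap"\].round(1)/s["finger_gap"]/' h.py; python3 - <<'E'
from h import *
show()
plan([(st(-170,8,250),rot(40),5),(st(-140,8,140),rot(40),5)])
E
```

```text
3.6 st [-185.     5.7  379.4] rpy [180.  -0.  74.] J [-17.5  -9.   83.7   0.  105.2  -1.4] F [ 0.1  0.  -0.7] 49.825044501499825
[[3.0, -0.5, 25.9, -0.0, 0.14, 0.001], [-0.6, -0.5, 26.1, -0.0, 0.14, 0.001], [-4.2, -0.5, 25.7, -0.0, 0.14, 0.001], [-7.8, -0.5, 24.9, -0.0, 0.14, 0.001], [-11.2, -0.5, 23.5, -0.0, 0.14, 0.001]]
[[-9.5, -0.0, 20.7, 0.0, 0.0, 0.0], [-9.5, -0.0, 20.7, 0.0, 0.0, 0.0], [-9.5, -0.0, 20.7, 0.0, 0.0, 0.0], [-9.5, -0.0, 20.7, 0.0, 0.0, 0.0], [-9.5, -0.0, 20.7, 0.0, 0.0, 0.0]]
```

Emit:
apply_moves:
  rows:
    - [3, -0.5, 26, 0, 0.14, 0.001]
    - [-0.6, -0.5, 26, 0, 0.14, 0.001]
    - [-4.2, -0.5, 26, 0, 0.14, 0.001]
    - [-8, -0.5, 25, 0, 0.14, 0.001]
    - [-11, -0.5, 23.5, 0, 0.14, 0.001]

```text
time: 4.22
tool_pos: [487.3, -83.1, 249.6]
tcp_rot: [180.0, -40.3, 73.6]
ft_force: [1.0, -0.3, -1.4]
finger_gap: 49.9
grip_force: 0.0
```

```bash
python3 - <<'E'
from h import *
show()
plan([(st(-140,8,140),rot(40),5),(st(-105,8,140),rot(40),5),(st(-55,8,140),rot(40),10)])
E
```

```text
4.225 st [-169.2    8.5  249.6] rpy [180.  -40.3  73.6] J [-43.5  -2.1 100.4  35.9 100.5 -26.4] F [ 1.  -0.3 -1.4] 49.89048145215439
[[-9.7, 0.1, 20.5, 0.0, -0.001, -0.0], [-9.7, 0.1, 20.5, 0.0, -0.001, -0.0], [-9.7, 0.1, 20.5, 0.0, -0.001, -0.0], [-9.7, 0.1, 20.5, 0.0, -0.001, -0.0], [-9.6, 0.1, 20.5, 0.0, -0.001, -0.0]]
[[5.4, -0.0, 4.5, 0.0, 0.0, 0.0], [5.4, -0.0, 4.5, 0.0, 0.0, 0.0], [5.4, -0.0, 4.5, 0.0, 0.0, 0.0], [5.4, -0.0, 4.5, 0.0, 0.0, 0.0], [5.4, -0.0, 4.5, 0.0, 0.0, 0.0]]
[[3.8, 0.0, 3.2, 0.0, 0.0, 0.0], [3.8, 0.0, 3.2, 0.0, 0.0, 0.0], [3.8, 0.0, 3.2, 0.0, 0.0, 0.0], [3.8, 0.0, 3.2, 0.0, 0.0, 0.0], [3.8, 0.0, 3.2, 0.0, 0.0, 0.0]]
[[3.8, 0.0, 3.2, 0.0, 0.0, 0.0], [3.8, 0.0, 3.2, 0.0, 0.0, 0.0], [3.8, 0.0, 3.2, 0.0, 0.0, 0.0], [3.8, 0.0, 3.2, 0.0, 0.0, 0.0], [3.8, 0.0, 3.2, 0.0, 0.0, 0.0]]
```

Emit:
apply_moves:
  rows:
    - [-12, 0, 23, 0, 0, 0]
    - [-12, 0, 23, 0, 0, 0]
    - [-12, 0, 23, 0, 0, 0]
    - [-12, 0, 23, 0, 0, 0]
    - [-12, 0, 23, 0, 0, 0]

```text
time: 4.85
tool_pos: [494.8, -55.5, 122.2]
tcp_rot: [-179.9, -40.1, 73.6]
ft_force: [0.2, 0.2, -0.4]
finger_gap: 50.1
grip_force: 0.0
```

Emit:
apply_moves:
  rows:
    - [5.4, 0, 4.5, 0, 0, 0]
    - [5.4, 0, 4.5, 0, 0, 0]
    - [5.4, 0, 4.5, 0, 0, 0]
    - [4.6, 0, 3.9, 0, 0, 0]
    - [3.8, 0, 3.2, 0, 0, 0]

```text
time: 5.48
tool_pos: [504.1, -24.4, 123.5]
tcp_rot: [-179.9, -40.1, 73.7]
ft_force: [-1.3, -0.9, 0.8]
finger_gap: 50.1
grip_force: 0.0
```

```bash
python3 - <<'E'
from h import *
show()
E
```

```text
5.475 st [-108.2    8.8  123.5] rpy [-179.9  -40.1   73.7] J [-37.2   2.6 109.6  37.1  85.7 -29.8] F [-1.3 -0.9  0.8] 50.104561827861275
```

Emit:
apply_moves:
  rows:
    - [3.8, 0, 3.2, 0, 0, 0]
    - [3.8, 0, 3.2, 0, 0, 0]
    - [3.8, 0, 3.2, 0, 0, 0]
    - [3.8, 0, 3.2, 0, 0, 0]
    - [3.8, 0, 3.2, 0, 0, 0]

```text
time: 6.1
tool_pos: [511.1, -0.9, 123.3]
tcp_rot: [-179.9, -40.1, 73.6]
ft_force: [-1.0, -4.4, 2.9]
finger_gap: 50.0
grip_force: 2.6
```

Emit:
apply_moves:
  rows:
    - [2.3, 0, 1.9, 0, 0, 0]
    - [2.3, 0, 1.9, 0, 0, 0]
    - [2.3, 0, 1.9, 0, 0, 0]
    - [2.3, 0, 1.9, 0, 0, 0]
    - [2.3, 0, 1.9, 0, 0, 0]

```text
time: 6.72
tool_pos: [515.4, 13.3, 123.6]
tcp_rot: [-179.9, -40.1, 73.6]
ft_force: [-0.8, -4.2, 3.8]
finger_gap: 50.1
grip_force: 2.3
```

```bash
python3 - <<'E'
from h import *
show()
snap('scene','s1')
for k in("tin_lid","tin_base"): print(k,[(round(r["confidence"],2),inst(r["xyz"])) for r in models.place_of(k,"scene")[:3]])
cv2.imwrite('pics/s1c.png',cv2.resize(cv2.imread('pics/s1.png')[120:300,230:470],None,fx=3,fy=3))
E
```

```text
6.725 st [-68.7   8.6 123.6] rpy [-179.9  -40.1   73.6] J [-32.9   1.2 110.9  38.4  83.3 -26.6] F [-0.8 -4.2  3.8] 50.06915306325593
tin_lid [(0.79, array([-79. ,   9.5, 132.3])), (0.35, array([209.8, 256.4,   0.4]))]
tin_base []
```

View pics/s1c.png

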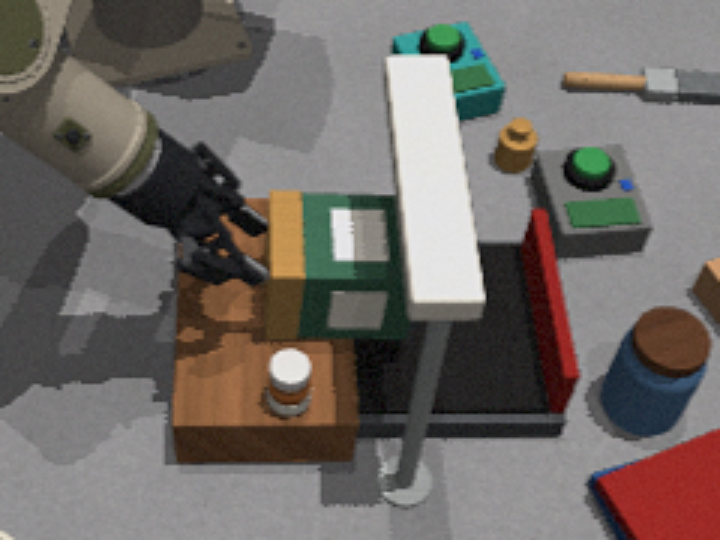

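The tin is still flat on the ledge and square to the fingers, which touch its lid at crop pixel (265,245). I'll keep pushing slowly.

Emit:
apply_moves:
  rows:
    - [1.2, 0, 1, 0, 0, 0]
    - [1.2, 0, 1, 0, 0, 0]
    - [1.2, 0, 1, 0, 0, 0]
    - [1.2, 0, 1, 0, 0, 0]
    - [1.2, 0, 1, 0, 0, 0]

```text
time: 7.5
tool_pos: [517.0, 21.2, 123.1]
tcp_rot: [-179.9, -40.1, 73.6]
ft_force: [-0.2, -2.8, 2.8]
finger_gap: 50.0
grip_force: 1.5
```

Emit:
apply_moves:
  rows:
    - [0.8, 0, 0.6, 0, 0, 0]
    - [0.8, 0, 0.6, 0, 0, 0]
    - [0.8, 0, 0.6, 0, 0, 0]
    - [0.8, 0, 0.6, 0, 0, 0]
    - [0.8, 0, 0.6, 0, 0, 0]

```text
time: 8.12
tool_pos: [518.5, 25.9, 123.5]
tcp_rot: [-179.9, -40.1, 73.6]
ft_force: [-0.5, -2.0, 0.9]
finger_gap: 50.2
grip_force: 0.7
```

```bash
python3 - <<'E'
from h import *
show()
snap('scene','s2')
for k in("tin_lid","tin_base"): print(k,[(round(r["confidence"],2),inst(r["xyz"])) for r in models.place_of(k,"scene")[:3]])
E
```

```text
8.125 st [-55.8   9.1 123.5] rpy [-179.9  -40.1   73.6] J [-31.5   0.9 111.3  38.8  82.5 -25.6] F [-0.5 -2.   0.9] 50.23350522637328
tin_lid [(0.57, array([-72.1,  10.7, 140.4]))]
tin_base [(0.19, array([ -65.3, -107.6,   73.7]))]
```

Emit:
apply_moves:
  rows:
    - [0.8, 0, 0.6, 0, 0, 0]
    - [0.8, 0, 0.6, 0, 0, 0]
    - [0.8, 0, 0.6, 0, 0, 0]
    - [0.8, 0, 0.6, 0, 0, 0]
    - [0.8, 0, 0.6, 0, 0, 0]

```text
time: 8.9
tool_pos: [519.9, 30.6, 123.8]
tcp_rot: [-179.9, -40.1, 73.6]
ft_force: [0.4, 0.2, -0.2]
finger_gap: 50.0
grip_force: 0.0
```

Emit:
apply_moves:
  rows:
    - [0.8, 0, 0.6, 0, 0, 0]
    - [0.8, 0, 0.6, 0, 0, 0]
    - [0, 0, 0, 0, 0, 0]
    - [0, 0, 0, 0, 0, 0]
    - [0, 0, 0, 0, 0, 0]

```text
time: 9.52
tool_pos: [520.4, 32.4, 123.9]
tcp_rot: [-179.9, -40.1, 73.6]
ft_force: [0.7, 0.3, -0.5]
finger_gap: 49.9
grip_force: 0.0
```

```bash
python3 - <<'E'
from h import *
show()
snap('scene','s3')
for k in("tin_lid","tin_base"): print(k,[(round(r["confidence"],2),inst(r["xyz"])) for r in models.place_of(k,"scene")[:3]])
cv2.imwrite('pics/s3c.png',cv2.resize(cv2.imread('pics/s3.png')[120:300,230:470],None,fx=3,fy=3))
E
```

```text
9.525 st [-49.    9.1 123.9] rpy [-179.9  -40.1   73.6] J [-30.7   0.7 111.5  39.   82.1 -25. ] F [ 0.7  0.3 -0.5] 49.921837615019356
tin_lid [(0.82, array([110.6,  10.6, 183.4])), (0.24, array([422.9,  28.5,   1.2]))]
tin_base [(0.57, array([93.8,  2.2, 33.9])), (0.34, array([209.4, 255.8,   2.4]))]
```

View pics/s3c.png

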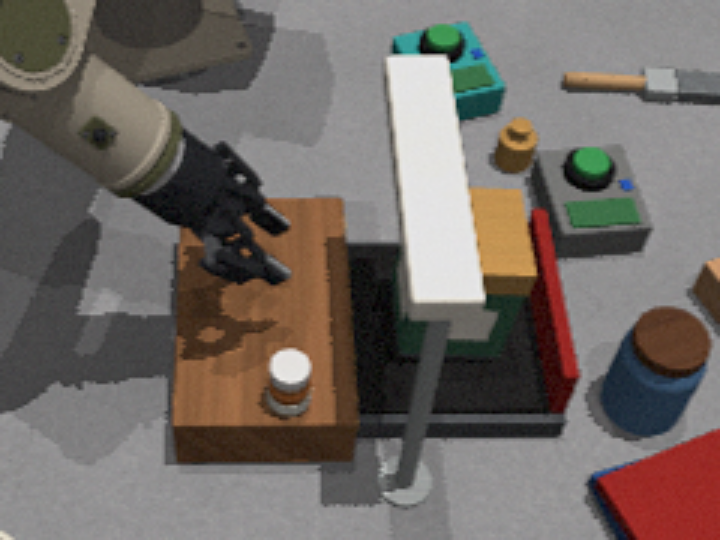

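The tin has tumbled all the way over. It stands upright on the plate, with its lid at crop (505,235) and a gap to the red stop. Next I'll lower the fingers behind it and push it home.

```bash
python3 - <<'E'
from h import *
plan([(st(10,10,112),rot(40),4),(st(42,10,88),rot(40),6),(st(67,10,86),rot(40),5),(st(92,10,86),rot(40),10)])
E
```

```text
[[9.4, -0.2, 11.8, -0.0, -0.0, -0.0], [9.4, -0.2, 11.8, -0.0, -0.0, -0.0], [9.4, -0.2, 11.8, -0.0, -0.0, -0.0], [9.4, -0.2, 11.8, -0.0, -0.0, -0.0], [1.5, -0.0, 6.5, 0.0, 0.0, 0.0]]
[[1.5, -0.0, 6.5, 0.0, 0.0, 0.0], [1.5, -0.0, 6.5, 0.0, 0.0, 0.0], [1.5, -0.0, 6.5, 0.0, 0.0, 0.0], [1.5, -0.0, 6.5, 0.0, 0.0, 0.0], [1.5, -0.0, 6.5, 0.0, 0.0, 0.0]]
[[3.6, 0.0, 3.5, 0.0, 0.0, 0.0], [3.6, 0.0, 3.5, 0.0, 0.0, 0.0], [3.6, 0.0, 3.5, 0.0, 0.0, 0.0], [3.6, 0.0, 3.5, 0.0, 0.0, 0.0], [3.6, 0.0, 3.5, 0.0, 0.0, 0.0]]
[[1.9, 0.0, 1.6, 0.0, 0.0, 0.0], [1.9, 0.0, 1.6, 0.0, 0.0, 0.0], [1.9, 0.0, 1.6, 0.0, 0.0, 0.0], [1.9, 0.0, 1.6, 0.0, 0.0, 0.0], [1.9, 0.0, 1.6, 0.0, 0.0, 0.0]]
[[1.9, 0.0, 1.6, 0.0, 0.0, 0.0], [1.9, 0.0, 1.6, 0.0, 0.0, 0.0], [1.9, 0.0, 1.6, 0.0, 0.0, 0.0], [1.9, 0.0, 1.6, 0.0, 0.0, 0.0], [1.9, 0.0, 1.6, 0.0, 0.0, 0.0]]
```

Emit:
apply_moves:
  rows:
    - [9.4, -0.2, 11.8, 0, 0, 0]
    - [9.4, -0.2, 11.8, 0, 0, 0]
    - [9.4, -0.2, 11.8, 0, 0, 0]
    - [9.4, -0.2, 11.8, 0, 0, 0]
    - [1.5, 0, 6.5, 0, 0, 0]

```text
time: 10.3
tool_pos: [537.8, 95.9, 107.8]
tcp_rot: [-179.9, -40.1, 73.7]
ft_force: [-0.0, 0.2, 0.2]
finger_gap: 50.1
grip_force: 0.0
```

Emit:
apply_moves:
  rows:
    - [1.5, 0, 6.5, 0, 0, 0]
    - [1.5, 0, 6.5, 0, 0, 0]
    - [1.5, 0, 6.5, 0, 0, 0]
    - [1.5, 0, 6.5, 0, 0, 0]
    - [1.5, 0, 6.5, 0, 0, 0]

```text
time: 10.92
tool_pos: [545.4, 120.4, 87.8]
tcp_rot: [-179.9, -40.1, 73.6]
ft_force: [0.3, 0.2, -0.3]
finger_gap: 50.1
grip_force: 0.0
```

Emit:
apply_moves:
  rows:
    - [3.6, 0, 3.3, 0, 0, 0]
    - [3.6, 0, 3.3, 0, 0, 0]
    - [3.6, 0, 3.3, 0, 0, 0]
    - [3.6, 0, 3.3, 0, 0, 0]
    - [3.6, 0, 3.3, 0, 0, 0]

```text
time: 11.55
tool_pos: [552.7, 143.4, 87.5]
tcp_rot: [-180.0, -40.1, 73.6]
ft_force: [-2.0, -6.0, 4.0]
finger_gap: 50.0
grip_force: 2.9
```

Emit:
apply_moves:
  rows:
    - [1.9, 0, 1.6, 0, 0, 0]
    - [1.9, 0, 1.6, 0, 0, 0]
    - [1.9, 0, 1.6, 0, 0, 0]
    - [1.9, 0, 1.6, 0, 0, 0]
    - [1.9, 0, 1.6, 0, 0, 0]

```text
time: 12.18
tool_pos: [556.1, 155.2, 87.4]
tcp_rot: [-180.0, -40.1, 73.6]
ft_force: [-0.7, -5.9, 3.7]
finger_gap: 50.2
grip_force: 2.8
```

```bash
python3 - <<'E'
from h import *
show()
E
```

```text
12.175 st [78.8  9.3 87.4] rpy [-180.   -40.1   73.6] J [-15.9   3.5 112.9  43.3  69.9 -17.4] F [-0.7 -5.9  3.7] 50.164681026306056
```

Emit:
apply_moves:
  rows:
    - [1.9, 0, 1.6, 0, 0, 0]
    - [1.9, 0, 1.6, 0, 0, 0]
    - [1.9, 0, 1.6, 0, 0, 0]
    - [1.9, 0, 1.6, 0, 0, 0]
    - [1.5, 0, 1.3, 0, 0, 0]

```text
time: 12.8
tool_pos: [559.5, 166.6, 87.4]
tcp_rot: [-180.0, -40.1, 73.6]
ft_force: [-1.5, -5.0, 3.8]
finger_gap: 50.3
grip_force: 2.9
```

Emit:
apply_moves:
  rows:
    - [0.8, 0, 0.6, 0, 0, 0]
    - [0.8, 0, 0.6, 0, 0, 0]
    - [0.8, 0, 0.6, 0, 0, 0]
    - [0.8, 0, 0.6, 0, 0, 0]
    - [0, 0, 0, 0, 0, 0]

```text
time: 13.42
tool_pos: [560.4, 170.6, 87.5]
tcp_rot: [-179.9, -40.1, 73.6]
ft_force: [-0.1, -4.5, 2.3]
finger_gap: 50.0
grip_force: 2.2
```

```bash
python3 - <<'E'
from h import *
show()
snap('scene','s4')
for k in("tin_lid","tin_base"): print(k,[(round(r["confidence"],2),inst(r["xyz"])) for r in models.place_of(k,"scene")[:3]])
E
```

```text
13.425 st [94.9  9.5 87.5] rpy [-179.9  -40.1   73.6] J [-14.1   3.8 112.6  43.7  68.8 -16.1] F [-0.1 -4.5  2.3] 50.030683030643864
tin_lid [(0.63, array([136.1,   8.8, 177.3])), (0.48, array([-466.7, -110. ,    1.4]))]
tin_base []
```

Still sliding, so a few more mm until the force rises.

Emit:
apply_moves:
  rows:
    - [0.8, 0, 0.6, 0, 0, 0]
    - [0.8, 0, 0.6, 0, 0, 0]
    - [0.8, 0, 0.6, 0, 0, 0]
    - [0, 0, 0, 0, 0, 0]
    - [0, 0, 0, 0, 0, 0]

```text
time: 14.2
tool_pos: [561.0, 173.7, 87.5]
tcp_rot: [-179.9, -40.1, 73.6]
ft_force: [-0.4, -3.8, 3.1]
finger_gap: 50.2
grip_force: 2.1
```

Emit:
apply_moves:
  rows:
    - [0.8, 0, 0.6, 0, 0, 0]
    - [0.8, 0, 0.6, 0, 0, 0]
    - [0, 0, 0, 0, 0, 0]
    - [0, 0, 0, 0, 0, 0]
    - [0, 0, 0, 0, 0, 0]

```text
time: 14.82
tool_pos: [561.4, 175.6, 87.4]
tcp_rot: [-179.9, -40.1, 73.6]
ft_force: [-0.6, -4.0, 3.2]
finger_gap: 50.1
grip_force: 2.1
```

Emit:
apply_moves:
  rows:
    - [0.8, 0, 0.6, 0, 0, 0]
    - [0.8, 0, 0.6, 0, 0, 0]
    - [0, 0, 0, 0, 0, 0]
    - [0, 0, 0, 0, 0, 0]
    - [0, 0, 0, 0, 0, 0]

```text
time: 15.45
tool_pos: [561.8, 176.6, 87.4]
tcp_rot: [-179.9, -40.0, 73.6]
ft_force: [-5.6, -12.4, 6.0]
finger_gap: 50.2
grip_force: 6.3
```

Emit:
apply_moves:
  rows:
    - [0.8, 0, 0.6, 0, 0, 0]
    - [0.8, 0, 0.6, 0, 0, 0]
    - [0, 0, 0, 0, 0, 0]
    - [0, 0, 0, 0, 0, 0]
    - [0, 0, 0, 0, 0, 0]

```text
time: 16.08
tool_pos: [562.0, 176.8, 87.3]
tcp_rot: [-179.9, -39.9, 73.6]
ft_force: [-15.9, -26.0, 14.2]
finger_gap: 49.7
grip_force: 14.8
```

```bash
python3 - <<'E'
from h import *
show()
p,d=snap('scene','s5'); W=cloud('scene',d)
q=np.array(W-L); X=q@u; Y=q@v; Z=W[...,2]
m=(abs(Z-178)<6)&(X>60)&(X<200)&(abs(Y)<70); print('lid top x',np.percentile(X[m],[1,50,99]).round(1),'y',np.percentile(Y[m],[1,99]).round(1),Z[m].mean())
print(cv2.minAreaRect(np.stack([X[m],Y[m]],1).astype(np.float32)))
cv2.imwrite('pics/s5c.png',cv2.resize(cv2.imread('pics/s5.png')[120:300,290:470],None,fx=3.3,fy=3.3))
E
```

```text
16.075 st [101.2   9.7  87.3] rpy [-179.9  -39.9   73.6] J [-13.2   3.9 112.4  43.6  68.3 -15.4] F [-15.9 -26.   14.2] 49.737102525324374
lid top x [110.1 150.3 190.2] y [-44.1  57.2] 177.49646733059123
((150.18678283691406, 6.882465362548828), (82.16866302490234, 104.10895538330078), 0.17302151024341583)
```

View pics/s5c.png

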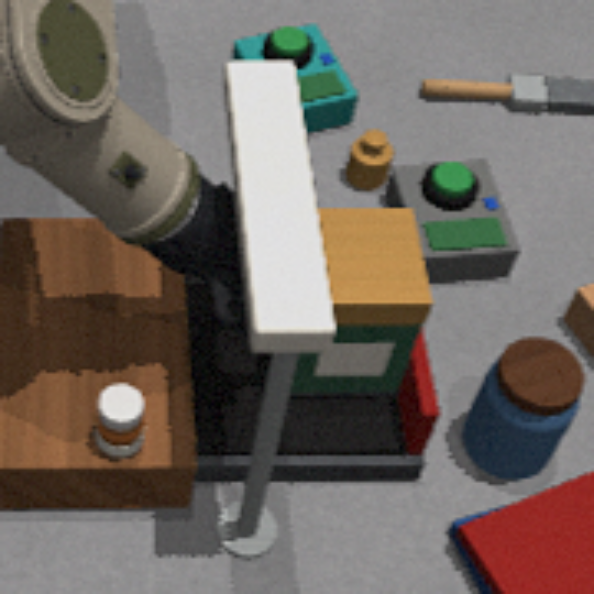

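The tin is home: its lid top (crop 370,260) is square, its front is at the stop, and the force rose. Next I'll back off the same way and go to the button.

```bash
python3 - <<'E'
from h import *
U=Ro.from_euler('xyz',[180,0,110],degrees=True).as_matrix()
plan([(st(95,10,87),rot(40),2),(st(42,10,90),rot(40),3),(st(-49,9,135),rot(40),5),(st(-170,8,250),rot(40),5),(st(-185,8,390),rot(0),5),(np.array([410,130,400]),rot(0),5),(np.array([437,393,250]),U,7),(np.array([437.5,393,95]),U,8)])
E
```

```text
[[-2.5, -0.1, -1.9, -0.001, 0.001, -0.001], [-2.5, -0.1, -1.9, -0.001, 0.001, -0.001], [-12.9, -0.0, -12.1, 0.0, 0.0, 0.0], [-12.9, -0.0, -12.1, 0.0, 0.0, 0.0], [-12.9, -0.0, -12.1, 0.0, 0.0, 0.0]]
[[-8.2, 0.2, -18.6, 0.0, 0.0, 0.0], [-8.2, 0.2, -18.6, 0.0, 0.0, 0.0], [-8.2, 0.2, -18.6, 0.0, 0.0, 0.0], [-8.2, 0.2, -18.6, 0.0, 0.0, 0.0], [-8.2, 0.2, -18.6, 0.0, 0.0, 0.0]]
[[-3.8, 0.2, -33.2, 0.0, 0.0, 0.0], [-3.8, 0.2, -33.2, 0.0, 0.0, 0.0], [-3.8, 0.2, -33.2, 0.0, 0.0, 0.0], [-3.8, 0.2, -33.2, 0.0, 0.0, 0.0], [-3.8, 0.2, -33.2, 0.0, 0.0, 0.0]]
[[15.7, -0.0, -23.4, 0.0, -0.14, -0.0], [12.3, -0.0, -25.3, 0.0, -0.14, -0.0], [8.6, -0.0, -26.8, 0.0, -0.14, -0.0], [4.8, -0.0, -27.7, 0.0, -0.14, -0.0], [0.9, -0.0, -28.1, 0.0, -0.14, -0.0]]
[[39.7, -26.9, -2.0, 0.0, 0.0, 0.0], [39.7, -26.9, -2.0, 0.0, 0.0, 0.0], [39.7, -26.9, -2.0, 0.0, 0.0, 0.0], [39.7, -26.9, -2.0, 0.0, 0.0, 0.0], [39.7, -26.9, -2.0, 0.0, 0.0, 0.0]]
[[37.1, -6.8, 21.4, -0.0, 0.0, -0.091], [37.6, -3.5, 21.4, -0.0, 0.0, -0.091], [37.8, -0.0, 21.4, -0.0, 0.0, -0.091], [37.6, 3.4, 21.4, -0.0, 0.0, -0.091], [37.2, 6.8, 21.4, -0.0, 0.0, -0.091]]
[[36.4, 10.1, 21.4, -0.0, 0.0, -0.091], [35.3, 13.3, 21.4, -0.0, 0.0, -0.091], [-0.0, 0.1, 19.4, 0.0, 0.0, 0.0], [-0.0, 0.1, 19.4, 0.0, 0.0, 0.0], [-0.0, 0.1, 19.4, 0.0, 0.0, 0.0]]
[[-0.0, 0.1, 19.4, 0.0, 0.0, 0.0], [-0.0, 0.1, 19.4, 0.0, 0.0, 0.0], [-0.0, 0.1, 19.4, 0.0, 0.0, 0.0], [-0.0, 0.1, 19.4, 0.0, 0.0, 0.0], [-0.0, 0.1, 19.4, 0.0, 0.0, 0.0]]
```

Emit:
apply_moves:
  rows:
    - [-2.5, 0, -1.9, 0, 0, 0]
    - [-2.5, 0, -1.9, 0, 0, 0]
    - [-12.9, 0, -12.1, 0, 0, 0]
    - [-12.9, 0, -12.1, 0, 0, 0]
    - [-12.9, 0, -12.1, 0, 0, 0]

```text
time: 16.75
tool_pos: [545.5, 121.2, 90.2]
tcp_rot: [-179.9, -40.1, 73.6]
ft_force: [0.2, 0.5, -0.2]
finger_gap: 49.9
grip_force: 0.0
```

Emit:
apply_moves:
  rows:
    - [-8.2, 0.2, -18.6, 0, 0, 0]
    - [-8.2, 0.2, -18.6, 0, 0, 0]
    - [-8.2, 0.2, -18.6, 0, 0, 0]
    - [-8.2, 0.2, -18.6, 0, 0, 0]
    - [-8.2, 0.2, -18.6, 0, 0, 0]

```text
time: 17.38
tool_pos: [521.1, 33.4, 135.7]
tcp_rot: [-179.9, -40.1, 73.6]
ft_force: [0.2, 0.6, -0.5]
finger_gap: 50.4
grip_force: 0.0
```

Emit:
apply_moves:
  rows:
    - [-3.8, 0.2, -33.2, 0, 0, 0]
    - [-3.8, 0.2, -33.2, 0, 0, 0]
    - [-3.8, 0.2, -33.2, 0, 0, 0]
    - [-3.8, 0.2, -33.2, 0, 0, 0]
    - [-3.8, 0.2, -33.2, 0, 0, 0]
  fingers: 0

```text
time: 18.0
tool_pos: [487.7, -83.5, 250.8]
tcp_rot: [-179.9, -40.1, 73.6]
ft_force: [0.8, -0.2, 0.5]
finger_gap: 0.1
grip_force: 0.0
```

Emit:
apply_moves:
  rows:
    - [15.7, 0, -23.4, 0, -0.14, 0]
    - [12.3, 0, -25.3, 0, -0.14, 0]
    - [8.6, 0, -26.8, 0, -0.14, 0]
    - [4.8, 0, -27.7, 0, -0.14, 0]
    - [0.9, 0, -28.1, 0, -0.14, 0]

```text
time: 18.62
tool_pos: [483.9, -97.7, 391.8]
tcp_rot: [180.0, 0.3, 73.6]
ft_force: [0.9, 0.5, -0.8]
finger_gap: 0.1
grip_force: 0.0
```

Emit:
apply_moves:
  rows:
    - [39.7, -26.9, -2, 0, 0, 0]
    - [39.7, -26.9, -2, 0, 0, 0]
    - [39.7, -26.9, -2, 0, 0, 0]
    - [39.7, -26.9, -2, 0, 0, 0]
    - [39.7, -26.9, -2, 0, 0, 0]

```text
time: 19.25
tool_pos: [410.1, 132.1, 400.2]
tcp_rot: [-179.9, 0.0, 73.6]
ft_force: [0.7, 0.1, -0.8]
finger_gap: -0.1
grip_force: 0.0
```

```bash
python3 - <<'E'
from h import *
show();print(sense()["tool_pos"])
snap('scene','s6')
print("lid",[(round(r["confidence"],2),inst(r["xyz"])) for r in models.place_of("tin_lid","scene")[:2]])
U=Ro.from_euler('xyz',[180,0,110],degrees=True).as_matrix()
plan([(np.array([437,393,250]),U,7),(np.array([437.5,393,95]),U,8)])
E
```

```text
19.25 st [ 15.7 143.  400.2] rpy [-179.9    0.    73.6] J [ 11.  -18.2  89.3   0.  109.   27.4] F [ 0.7  0.1 -0.8] -0.10135399310254226
[410.06546653 132.06860003 400.21276949]
lid []
[[36.6, -6.4, 21.6, -0.0, -0.0, -0.09], [37.0, -3.1, 21.6, -0.0, -0.0, -0.09], [37.1, 0.2, 21.6, -0.0, -0.0, -0.09], [37.0, 3.6, 21.6, -0.0, -0.0, -0.09], [36.5, 6.9, 21.5, -0.0, -0.0, -0.09]]
[[35.8, 10.1, 21.5, -0.0, -0.0, -0.09], [34.7, 13.3, 21.5, -0.0, -0.0, -0.09], [-0.0, 0.1, 19.4, 0.0, 0.0, 0.0], [-0.0, 0.1, 19.4, 0.0, 0.0, 0.0], [-0.0, 0.1, 19.4, 0.0, 0.0, 0.0]]
[[-0.0, 0.1, 19.4, 0.0, 0.0, 0.0], [-0.0, 0.1, 19.4, 0.0, 0.0, 0.0], [-0.0, 0.1, 19.4, 0.0, 0.0, 0.0], [-0.0, 0.1, 19.4, 0.0, 0.0, 0.0], [-0.0, 0.1, 19.4, 0.0, 0.0, 0.0]]
```

Emit:
apply_moves:
  rows:
    - [36.6, -6.4, 21.6, 0, 0, -0.09]
    - [37, -3.1, 21.6, 0, 0, -0.09]
    - [37.1, 0.2, 21.6, 0, 0, -0.09]
    - [37, 3.6, 21.6, 0, 0, -0.09]
    - [36.5, 6.9, 21.5, 0, 0, -0.09]

```text
time: 19.98
tool_pos: [432.1, 315.8, 291.3]
tcp_rot: [-179.9, -0.0, 99.6]
ft_force: [0.3, -1.0, -0.6]
finger_gap: -0.0
grip_force: 0.0
```

Emit:
apply_moves:
  rows:
    - [35.8, 10.1, 21.5, 0, 0, -0.09]
    - [34.7, 13.3, 21.5, 0, 0, -0.09]
    - [0, 0, 19.4, 0, 0, 0]
    - [0, 0, 19.4, 0, 0, 0]
    - [0, 0, 19.4, 0, 0, 0]

```text
time: 20.6
tool_pos: [439.9, 388.7, 190.0]
tcp_rot: [-179.9, -0.0, 109.7]
ft_force: [-0.4, -0.7, 0.3]
finger_gap: 0.2
grip_force: 0.0
```

Emit:
apply_moves:
  rows:
    - [0, 0, 19.4, 0, 0, 0]
    - [0, 0, 19.4, 0, 0, 0]
    - [0, 0, 19.4, 0, 0, 0]
    - [0, 0, 19.4, 0, 0, 0]
    - [0, 0, 19.4, 0, 0, 0]

```text
time: 21.22
tool_pos: [439.2, 390.0, 92.4]
tcp_rot: [-179.9, -0.1, 109.8]
ft_force: [-0.0, -0.2, 0.0]
finger_gap: 0.3
grip_force: 0.0
```

```bash
python3 - <<'E'
from h import *
show();print(sense()["tool_pos"])
p,d=snap('scene','s7'); W=cloud('scene',d)
q=W-L; X=q@u; Y=q@v; Z=W[...,2]
m=(abs(Z-178)<6)&(X>60)&(X<200)&(abs(Y)<70); print(cv2.minAreaRect(np.stack([X[m],Y[m]],1).astype(np.float32)))
cv2.imwrite('pics/s7c.png',cv2.resize(cv2.imread('pics/s7.png')[110:260,320:500],None,fx=3.3,fy=3.3))
E
```

```text
21.225 st [271.4 187.4  92.4] rpy [-1.799e+02 -1.000e-01  1.098e+02] J [36.6 10.2 94.4  0.1 75.4 16.7] F [-0.  -0.2  0. ] 0.32062078861548793
[439.18586487 389.95766589  92.40010486]
((150.66664123535156, 6.291721343994141), (104.61308288574219, 83.14859008789062), 89.77047729492188)
```

View pics/s7c.png

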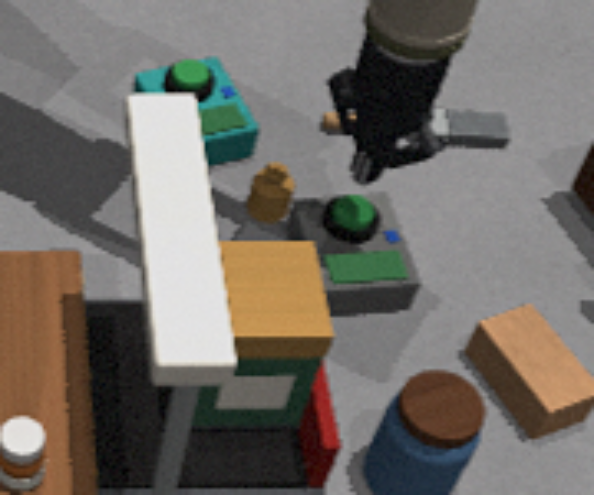

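The closed fingertips (crop 365,175) are about 28 mm above the grey console's button (350,215), and the tin is still home. Pressing now.

Emit:
apply_moves:
  rows:
    - [0, 0, 12, 0, 0, 0]
    - [0, 0, 10, 0, 0, 0]
    - [0, 0, 4, 0, 0, 0]
    - [0, 0, 4, 0, 0, 0]
    - [0, 0, 3, 0, 0, 0]

```text
time: 21.9
tool_pos: [439.4, 390.1, 60.9]
tcp_rot: [-180.0, -0.1, 109.8]
ft_force: [0.1, 0.8, 0.4]
finger_gap: 0.3
grip_force: 0.0
```

Emit:
apply_moves:
  rows:
    - [0, 0, 1.5, 0, 0, 0]
    - [0, 0, 1, 0, 0, 0]
    - [0, 0, 1, 0, 0, 0]
    - [0, 0, 0, 0, 0, 0]
    - [0, 0, 0, 0, 0, 0]

```text
time: 22.52
tool_pos: [439.2, 390.0, 57.3]
tcp_rot: [-179.9, -0.1, 109.8]
ft_force: [0.3, -1.2, -0.1]
finger_gap: -0.2
grip_force: 0.0
```

Emit:
apply_moves:
  rows:
    - [0, 0, 1, 0, 0, 0]
    - [0, 0, 1, 0, 0, 0]
    - [0, 0, 1, 0, 0, 0]
    - [0, 0, 0, 0, 0, 0]
    - [0, 0, 0, 0, 0, 0]

```text
time: 23.15
tool_pos: [439.2, 389.9, 54.2]
tcp_rot: [-179.9, -0.1, 109.8]
ft_force: [1.0, 0.2, -0.3]
finger_gap: 0.0
grip_force: 0.0
```

```bash
python3 - <<'E'
from h import *
show();print(sense()["tool_pos"])
snap('scene','s8')
cv2.imwrite('pics/s8c.png',cv2.resize(cv2.imread('pics/s8.png')[130:230,380:480],None,fx=6,fy=6))
E
```

```text
23.15 st [271.3 187.4  54.2] rpy [-1.799e+02 -1.000e-01  1.098e+02] J [36.6 12.6 96.   0.1 71.5 16.7] F [ 1.   0.2 -0.3] 0.022196094890211498
[439.16621432 389.94661314  54.19204374]
```

View pics/s8c.png

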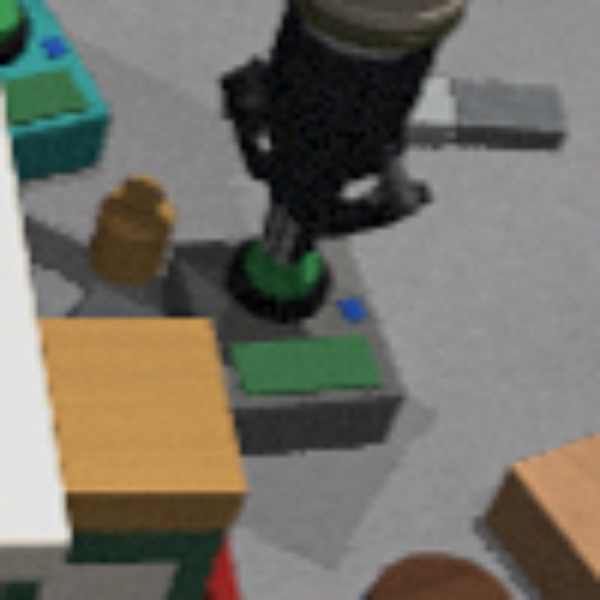

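```bash
python3 - <<'E'
from h import *
c=eyes.get_calibration('scene');K=np.array(c["intrinsics"]);R=np.array(c["R"]);t=np.array(c["t"])
def pr(X): q=K@(R@np.array(X,float)+t); return q[:2]/q[2]
a=pr(sense()["tool_pos"]);print('tcp px',a,'crop',(a-[380,130])*6)
P=cv2.imread('pics/scene0.png').astype(int);W=np.load('sceneW.npy')
m=(P[...,1]>1.4*P[...,2])&(P[...,1]>1.4*P[...,0])&(P[...,1]>60)
m[:,:400]=0;m[:,460:]=0;m[:150]=0;m[190:]=0
n,l,s,ce=cv2.connectedComponentsWithStats(m.astype(np.uint8));print(s,ce)
k=1+np.argmax(s[1:,4])
q=W[l==k];print(np.percentile(q,[2,50,98],axis=0).round(1))
for z0 in(0,45,63): print(z0,pr([438,393,z0]))
E
```

```text
tcp px [425.24684969 176.40977334] crop [271.48109816 278.45864004]
[[     0      0    640    400 255831]
 [   421    169     13     10     98]
 [   419    186     23      4     71]] [[319.42808729 199.51319426]
 [426.78571429 173.47959184]
 [430.53521127 187.87323944]]
[[416.6 378.6  58.8]
 [437.3 393.6  65.6]
 [453.9 411.   69.7]]
0 [422.34106326 186.45436043]
45 [425.28773874 177.78768151]
63 [426.51206995 174.18671307]
```

```bash
python3 - <<'E'
from h import *
show()
p,d=snap('scene','s9');W=cloud('scene',d);P=p.astype(int)
g=(P[...,1]>1.4*P[...,0])&(P[...,1]>1.4*P[...,2])&(P[...,1]>60)
for v in range(166,184): print(v,' '.join(f"{'g' if g[v,x] else ' '}{W[v,x,2]:4.0f}" for x in range(416,440)))
E
```

```text
23.2 st [271.4 187.4  54.2] rpy [-1.799e+02 -1.000e-01  1.098e+02] J [36.6 12.6 96.   0.1 71.5 16.7] F [0.3 0.3 1. ] -0.43889011899135877
166    -4    -2    -1    -1    -3    -1     1    -0    96   100   110   111   115   121   125   125   122   125   134   135   138   144   144   145
167    -3    -5    -1     3     3    -0    -0     1    93   103   106   109   111   111   118   115   118   127   132   133   132   142   141   148
168    -1    -6     3    -1     3     1     0    -1    89    96   101   106   107   104   112   111   107   103   129   129   131   132   136   139
169     2     2     0    -1    -3     1     1    53    83    94    99    99   102   101   104   108   103   103    44   125   130    40    -3    -2
170    42    44    46    41    43    55    56 g  68    87    96    93    92   101   100   103   104    96    94    39    45    47    43    -3    -1
171    46    40    49    47    57    53    67 g  69    83    84    91    92    94    92    98    94    91    46    43    43    44    39    43    -4
172    45    44    46    54    55    61 g  67 g  67    67    81    86    8
[... 1001 characters left out ...]
    58    57    60    58    56    57    57    56    57    54    51    53    50    43    44    42    46    43
180    44    46    42    42    48    53    53    53    57    60    58    61    56    55    53    57    57    54    43    40    43  1031    47    46
181    40    46    46    44    45    44    48    54    53    51    55  1031    52    56    55    56    55    45    42    42    43    43    47    43
182    46    45    45    43    44    47    44    47    46    51    49    49    52    54    55    50    47    47    45    46    44    44    48    47
183    42    44    45    44    45    45    43    48    45    44    46    46    49    45    44    44    47    44    43    44    42    43    44  1031
```

Depth shows the button still up, with the visible fingertips slightly above it. I'll keep going down slowly, watching the force.

Emit:
apply_moves:
  rows:
    - [0, 0, 1, 0, 0, 0]
    - [0, 0, 1, 0, 0, 0]
    - [0, 0, 1, 0, 0, 0]
    - [0, 0, 1, 0, 0, 0]
    - [0, 0, 0, 0, 0, 0]

```text
time: 23.88
tool_pos: [439.1, 389.9, 50.0]
tcp_rot: [-179.9, -0.1, 109.8]
ft_force: [-0.3, 1.1, -0.1]
finger_gap: 0.0
grip_force: 0.0
```

Emit:
apply_moves:
  rows:
    - [0, 0, 1, 0, 0, 0]
    - [0, 0, 1, 0, 0, 0]
    - [0, 0, 1, 0, 0, 0]
    - [0, 0, 1, 0, 0, 0]
    - [0, 0, 0, 0, 0, 0]

```text
time: 24.5
tool_pos: [439.1, 389.9, 46.0]
tcp_rot: [-179.9, -0.1, 109.8]
ft_force: [-0.7, -1.2, -0.5]
finger_gap: -0.2
grip_force: 0.0
```

```bash
python3 - <<'E'
from h import *
show()
p,d=snap('scene','s10');W=cloud('scene',d)
for v in range(166,182): print(v,' '.join(f"{W[v,x,2]:4.0f}" for x in range(416,440)))
for v,x in((170,427),(172,427),(173,427),(174,427),(175,427)): print(v,x,W[v,x].round(),p[v,x])
cv2.imwrite('pics/s10c.png',cv2.resize(p[140:210,390:460,::-1],None,fx=8,fy=8,interpolation=cv2.INTER_CUBIC))
E
```

```text
24.5 st [271.2 187.5  46. ] rpy [-1.799e+02 -1.000e-01  1.098e+02] J [36.6 13.2 96.3  0.1 70.6 16.7] F [-0.7 -1.2 -0.5] -0.15181779111921712
166   -0   -4    0   -2    1   -4   -1   -1   98  103  106  106  118  120  121  124 1031  126  124  126  126  125  140  147
167   -2   -1    0   -4    0   -2   -2   -1   92  103  105  107  111  120  118  122  118  125  125  130  131  135  143  143
168    3   -3   -3    1    1   -0   -1   -1   93  100  103  103  109  112  117  116  115  120  128  126  134  132  135  141
169   -3    2   -5   -5   -3   -2    2   82   89   94   98   99  103  103  107  109  101  121  122  125  130  131  133  140
170   41   45   42   40   44   53   57   77   90   89   96   97   99   98  101  100  100  117  120  122  124  130  130  132
171   43   48   42   42   58   59   64   69   84   82   87   90   93   94   98   92   87   45  113   44   44   44   39   -3
172   41   41   45   56   59   62   64   68   80   82   83   92   88   92   90   88   89   56   46   43   44   43   47   -3
173   49   45   46   57   55   64   67   65   75   79   84   80   84   85   88   83   65   
[... 504 characters left out ...]
  46   44   45   47   46
178   46   42   42   51   54   58   59   56   59   57   63   63   63   64   59   60   57   55   60   46   47   45   48   40
179   44   45   42   49   52   58   54   57   59   57   56   58   55   58   54   54   57   58   56   46   44   44   45   47
180   45   41   46   43   51   49   51   58   58   52   57   56   59   54   56   55   56   52   46   44   45   46   45   46
181   44   46   43   45   43   45   48   50   53   55   57   55   60   53   54   55   53   46   44   45   45   43   43   47
170 427 [447. 382.  97.] [69 67 67]
172 427 [451. 381.  92.] [56 56 59]
173 427 [446. 386.  80.] [59 59 59]
174 427 [451. 384.  81.] [46 45 50]
175 427 [449. 387.  73.] [36 55 45]
```

View pics/s10c.png

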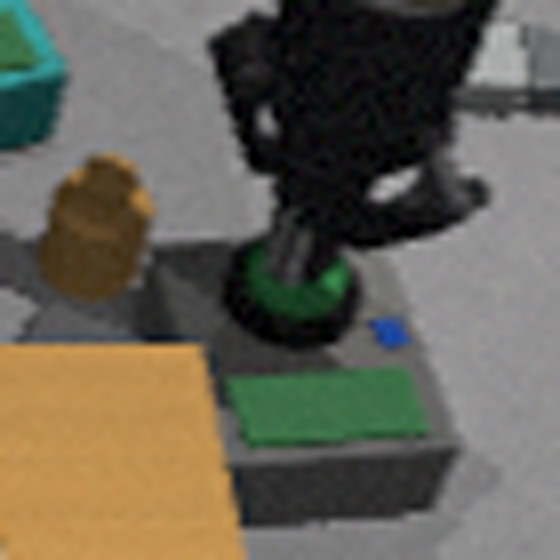

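The tip still shows about 8 mm above the button, so the fingers are really shorter than the nominal TCP. I'll continue downward.

Emit:
apply_moves:
  rows:
    - [0, 0, 1, 0, 0, 0]
    - [0, 0, 1, 0, 0, 0]
    - [0, 0, 1, 0, 0, 0]
    - [0, 0, 1, 0, 0, 0]
    - [0, 0, 1, 0, 0, 0]

```text
time: 25.18
tool_pos: [439.2, 390.0, 41.3]
tcp_rot: [-179.9, -0.1, 109.8]
ft_force: [-0.9, -0.8, 2.0]
finger_gap: 0.2
grip_force: 1.0
```

Emit:
apply_moves:
  rows:
    - [0, 0, 1, 0, 0, 0]
    - [0, 0, 1, 0, 0, 0]
    - [0, 0, 1, 0, 0, 0]
    - [0, 0, 1, 0, 0, 0]
    - [0, 0, 0, 0, 0, 0]

```text
time: 25.8
tool_pos: [439.2, 390.0, 37.3]
tcp_rot: [-179.9, -0.1, 109.8]
ft_force: [-1.7, -1.6, 4.6]
finger_gap: -0.3
grip_force: 2.2
```

Contact made. A few more millimetres to bottom it out.

Emit:
apply_moves:
  rows:
    - [0, 0, 1, 0, 0, 0]
    - [0, 0, 0.5, 0, 0, 0]
    - [0, 0, 0, 0, 0, 0]
    - [0, 0, 0, 0, 0, 0]
    - [0, 0, 0, 0, 0, 0]

```text
time: 26.42
tool_pos: [439.3, 390.0, 36.5]
tcp_rot: [-179.9, -0.1, 109.8]
ft_force: [-4.0, -3.7, 10.2]
finger_gap: -0.0
grip_force: 5.1
```

Emit:
apply_moves:
  rows:
    - [0, 0, 0.7, 0, 0, 0]
    - [0, 0, 0.5, 0, 0, 0]
    - [0, 0, 0, 0, 0, 0]
    - [0, 0, 0, 0, 0, 0]
    - [0, 0, 0, 0, 0, 0]

```text
time: 27.05
tool_pos: [439.4, 390.1, 36.3]
tcp_rot: [-179.9, -0.1, 109.8]
ft_force: [-7.8, -6.8, 18.8]
finger_gap: 0.3
grip_force: 9.2
```

Bottomed out: the reading is 19 N with no further travel. Releasing.

Emit:
apply_moves:
  rows:
    - [0, 0, -4, 0, 0, 0]
    - [0, 0, -8, 0, 0, 0]
    - [0, 0, -15, 0, 0, 0]
    - [0, 0, -25, 0, 0, 0]
    - [0, 0, -25, 0, 0, 0]

```text
time: 27.68
tool_pos: [439.2, 389.9, 112.7]
tcp_rot: [-179.9, -0.1, 109.8]
ft_force: [0.6, -0.1, 0.1]
finger_gap: -0.1
grip_force: 0.0
```

Emit:
apply_moves:
  rows:
    - [0, 0, -20, 0, 0, 0]
    - [0, 0, -10, 0, 0, 0]
    - [0, 0, 0, 0, 0, 0]
    - [0, 0, 0, 0, 0, 0]
    - [0, 0, 0, 0, 0, 0]

```text
time: 28.3
tool_pos: [438.7, 389.5, 140.3]
tcp_rot: [-179.8, -0.0, 109.8]
ft_force: [0.0, 0.3, 0.2]
finger_gap: -0.0
grip_force: 0.0
```

```bash
python3 - <<'E'
from h import *
show()
p,d=snap('scene','s11'); W=cloud('scene',d)
q=W-L; X=q@u; Y=q@v; Z=W[...,2]
m=(abs(Z-178)<6)&(X>60)&(X<200)&(abs(Y)<70); print(cv2.minAreaRect(np.stack([X[m],Y[m]],1).astype(np.float32)))
print('button z',np.median(Z[172:177,423:431]))
print(job.hand_in())
E
```

```text
28.3 st [270.8 187.7 140.3] rpy [-179.8   -0.   109.8] J [36.5  7.9 91.9  0.1 80.4 16.7] F [0.  0.3 0.2] -0.01698203632721593
((150.54165649414062, 6.643592834472656), (104.6309814453125, 82.1067886352539), 89.9466323852539)
button z 66.40553441153565
the job is handed in; nothing more can be done
None
```

I handed the job in at about 28 s, with no verdict returned: the last picture showed the tin upright and square against the red stop, and the grey console's button, pressed until it bottomed out (19 N), back up.

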